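Lock the pallet with the quarter-turn stud

ROBOT

A 6-joint arm with a two-finger parallel gripper is mounted at the origin on a cart in front of the work surface, level with it; the furniture and walls round the work are solid. World frame = base frame: x ahead of the robot, y to its left, z up, the work surface at z = 0. Lengths are in mm, angles in rad, forces in N, time in s.
With the tool pointing down it reaches from about 325 to 750 mm from the base axis. Payload 7.6 kg.
Tool frame: the origin (TCP) lies at the very end of the fingers, on their centre line; the grasp point (between the pads) lies 19 mm behind it; z points along the fingers, y is the line along which they close (so a half turn about z gives the same grasp; the last joint's range is limited). The gripper opens to 85 mm and grips with 20 to 120 N. Pads are 22 mm wide; open, the fingers measure 114 mm over their backs; the gripper's body (76 mm by 85 mm) begins 54 mm behind the grasp point. The pads swing forward as they close: fully open they stand 13 mm farther back than shut.
Start: joints at [1.042, 0.052, 1.401, -0, 1.689, -0.07], TCP at [232.498, 470.738, 192.023] pointing down, gripper open.
Joint ranges: [-2.9, 2.9], [-0.91, 2.17], [0.12, 2.37], [-1.06, 4.2], [0.26, 2.73], [-2.93, 2.93]. Speed limits (rad/s): [2.57, 2.57, 3.01, 3.14, 3.14, 3.14].

INTERFACE

Orientations are given as a unit quaternion [w, x, y, z].
In Python, from plant import ctrl gives the robot as it stands.
- The arm moves only by the tool apply_moves, never from a script. Its argument "plan" is a list of rows, each a list of 3 entries, a list of its own where there are three numbers: the shift along the world's x, y, z in mm, then the turn about the world's z in degrees, then the closure, from 0 (fully open) to 1 (shut). In form: [[[x, y, z], roll, gripper], ...]. A call has 1 to 10 rows; each row is the pose to reach, as a shift and turn from the pose commanded when the call began; what a row does not reach only later rows make up. A row lasts 1/12 s, in which the tool goes at most 41.7 mm and 7.16 degrees, less where a joint would pass 70% of its speed; a pose out of reach is approached as far as the arm can. A call with a gripper value outside its range is refused whole. The fingers move at their own pace and stop on an object; "newtons" is the grip in N (left out, the last holds). Time passes only in rows, so rows that repeat a pose let the fingers close. It gives the time, the measured TCP pose, the force, the opening and the grip force at its end, in the units of the state.
- ctrl.state(): the state, without advancing time (a new reading comes with each control period).
- ctrl.read_camera(name): name is "scene" or "top" or "wrist"; returns the picture (480x640x3 uint8, red, green, blue); there is no depth.
- ctrl.calibration(name): a dict with "fovy" (degrees; the focal length in pixels is half the picture's height over the tangent of half this angle, whatever the lens; pixels are square), "cx", "cy" (the principal point, pixels), "D" ([k1, k2, p1, p2, k3] as OpenCV has them; the pictures are not rectified), "T" (4x4, takes a point from camera to world coordinates); the wrist camera has in their place "mount" (4x4, takes a point from camera to tool coordinates, whose origin is the TCP and whose axes are the flange's). Camera axes: x right, y down, z forward; pixel columns grow to the right and rows downward; lengths in mm; the calibration is good to about 2 mm. A picture is of the moment at which its call begins: read the wrist's pose just before it. calibration takes no time and is no camera call.
- ctrl.finish_job(): hands the job in; it is judged then, once.
The state is a dict: "time": time; "joints": joint angles; "dq": joint speeds; "joint_torque": joint torques, N m; "position": TCP position; "eef_rot": TCP orientation; "force": force on the tool from outside, world axes, zero at the start; "wrist_torque": the same for the moment, N m; "grip_width": opening from 0.0 (shut) to 1.0 (fully open); "finger_force": force on a finger pad.
Only numpy, scipy, OpenCV 4.12 (cv2) and the standard library are available. Lean on these libraries where they do the work, as an engineer would, in place of code of your own. Each camera call takes 0.05 s, during which the arm holds its last target. There are 200 camera calls.

TASK

Take the wing-headed quarter-turn stud out of the black rack and lock the spring-raised pallet down with it: put it through the pallet's round hole into the slot below, press it slowly and gently down until you feel it bottom, turn it a quarter turn either way and let it go so that its crossbar catches and holds the pallet down. Push only hard enough to feel the bottom (well under 45 N on the fixture), and do not disturb the locating pin, the V block or the bush.

Things in the scene. Friction and masses are not known exactly. Their poses are not given: they have to be found in the camera images.
- stud: Loose steel quarter-turn stud, 77.5 mm tall, about 0.12 kg, upright in a rack hole. Origin: centre of its lower tip; z up; x along crossbar and wing (parallel). Crossbar 26 (x) x 8 (y) x 6 mm at the tip, nose stepped in 1.5 mm; shank 9 mm diameter to z 36.5; round flange 44 mm diameter, z 36.5 to 41.5; neck 11 mm diameter to z 51.5; wing z 51.5 to 77.5.
- wing (a point): Centre of the stud's flat wing, 64.5 mm above its tip, with the stud's axes. The wing is 32 (x) x 12 (y) x 26 mm (z): grip it across its 12 mm. In the rack the flange rests on the rack's top and the lower 36.5 mm stand in the hole.
- receiver: Grey fixture base, fixed, 90 (x) x 150 (y) x 42 mm, with the pallet above it. Origin: on the granite below the socket's axis, midway in x and 45 mm from the base's -y end (it runs from y -45 to +105 mm); z up. A steel cam insert sits in its well (see slot, catch). More than 45 N between stud and fixture damages it: press at 10 mm/s or slower.
- socket (a point): Point on the socket's axis at the level of the raised pallet's top, 72 mm above the granite, fixed to the receiver, with its axes (x along the slot). The stud's flange meets the pallet when its underside is here, the tip 36.5 mm lower; the crossbar is then always already in the slot.
- slot (a point): Nominal top of the cam insert on the socket's axis, 46 mm above the granite. Its slot for the crossbar is 30 mm along the receiver's x, 12 mm along y and 16 mm deep; the bar must be pushed out below it to turn, either way. The insert's height is set anew each time, up to 6 mm up or down, and is NOT measured: this point does not follow it. Feel for the bottom.
- catch (a point): Nominal roof of the catch notches, 32.5 mm above the granite on the socket's axis, not following the insert either. On the slot's underside, a quarter turn from it (bar along the receiver's y), notches 2.5 mm deep and 13 mm wide take the bar when the springs lift it on release. With the stud on the insert's floor the bar has only 1.6 mm of free height under the slot, so press to the floor to turn.
- pallet (a joint): How far the pallet is pressed down from raised, in m: 0 raised, at most 0.0205. Springs push it up with 4 N when raised and 0.45 N more per mm, damped by 2 N per 10 mm/s. The stud reaches the insert's floor with the pallet 7.1 to 19.1 mm down (13.1 at mid setting), at 7 to 13 N if slow; there the force rises steeply. Caught, the pallet stays 3 to 15 mm down.
- pallet_part (a point): On the pallet's top, under the small round flange workpiece (32 mm diameter, 8 mm high) that it carries, 66 mm from the hole towards the receiver's +y. The pallet is an aluminium plate 90 x 150 x 8 mm right over the base, with a round 31 mm hole at the socket's axis and four dark bolt heads, 8 mm high, 9 mm from its edges at the corners.
- rack: Black fixed rack block, 150 (x) x 60 (y) x 42 mm, with two 31 mm round holes, 40 mm deep, at x -40 and +40 mm. Origin: centre of its underside. One hole holds the stud, the other the locating pin.
- locating_pin: Bystander: plain steel locating pin with a round 28 mm knob head and a 44 mm flange, 71.5 mm tall, standing in the rack's other hole. Origin: centre of its lower tip. Leave it.
- v_block: Bystander: steel V block, 45 x 44 x 35 mm, loose on the granite. Origin: centre of its underside.
- plain_bush: Bystander: plain steel bush, 36 mm diameter, 12 mm high, loose on the granite. Origin: centre of its underside.

How it is judged (in metres and radians):
On the way:
1. the stud is through the pallet's hole with its crossbar in the slot (horizontal distance between stud and socket below 0.005 m and angle between the x axis of stud and the x axis of receiver, either way round below 0.3 rad and z of stud in the frame of socket below -0.033 m), for 0.05 s.
At the end, for the whole second after the job is handed in: The stud stands upright (within 0.1 rad) in the socket (within 5 mm of its axis) with its crossbar across the slot (within 0.22 rad), let go and at rest, and alone holds the pallet down by more than 2 mm; the locating pin, V block and bush are within 20 mm of where they stood (value of joint pallet above 0.002 m and angle between the x axis of stud and the y axis of receiver, either way round below 0.22 rad and horizontal distance between stud and socket below 0.005 m and angle between stud's own z axis and vertical below 0.1 rad and velocity of joint pallet below 0.01 m/s and linear speed of stud below 0.02 m/s and distance of each of locating_pin, v_block, plain_bush from where it was at the start of the episode below 0.02 m); the robot touches nothing.
It fails at once if the stud pushes or is forced against the fixture with more than 45 N (contact force between stud and receiver above 45 N).
It fails at once if a bystander (locating pin, V block, bush) is moved more than 20 mm (distance of any of locating_pin, v_block, plain_bush from where it was at the start of the episode above 0.02 m).
It also fails if it takes over 45 s, if anything falls off the work surface, if the arm or the gripper's body presses on something with over 40 N, if the wrist force passes 120 N, or if a joint passes its speed limit or range.

## Working session

There is one attempt and no reset: what is moved stays moved. The work goes in short steps, Python scripts to look and compute and a tool call to move; the robot and the scene stay as the last step left them, time stands still between calls to the robot, and variables do not carry over. Pictures are saved under pics/ and viewed, at most 10 in all, crops included, and the job is handed in when it is done.

Besides the shell and the picture viewer there is one more tool, called after ">>>" as name([rows], argument=value, ...), one row to a line, values as JSON. apply_moves: Moves the arm, as the interface text tells. Its arguments: {"type":"object","properties":{"plan":{"type":"array"},"newtons":{"type":"number"}},"required":["plan"]}

```bash
mkdir -p pics; python3 - <<'E'
from plant import ctrl
import cv2,numpy as np
s=ctrl.state();print(s['position'],s['eef_rot'],s['grip_width'],s['time'])
for n in ['scene','top']:
    im=ctrl.read_camera(n);cv2.imwrite(f'pics/{n}0.png',im[:,:,::-1]);c=ctrl.calibration(n);print(n,c)
print(ctrl.calibration('wrist'))
E
```

```text
[232.28636144 470.38215851 191.14724007] [-2.52428597e-04  2.27401268e-01  9.73800796e-01 -7.80975253e-04] 1.0030534743819106 0.0
scene {'fovy': 54.5724827564991, 'cx': 323.82272915904446, 'cy': 247.05801055967206, 'D': array([-0.07332081,  0.        ,  0.        ,  0.        ,  0.        ]), 'T': array([[ 6.01590787e-01, -5.76146374e-01,  5.53302703e-01,
         8.33118191e+01],
       [-7.98776096e-01, -4.39722983e-01,  4.10609847e-01,
        -2.90059567e+02],
       [ 6.72854004e-03, -6.88984074e-01, -7.24745247e-01,
         6.84177647e+02],
       [ 0.00000000e+00,  0.00000000e+00,  0.00000000e+00,
         1.00000000e+00]])}
top {'fovy': 57.67665622444818, 'cx': 323.2564363122314, 'cy': 237.93388686364378, 'D': array([0.03245068, 0.        , 0.        , 0.        , 0.        ]), 'T': array([[ 9.60315703e-03, -9.93329326e-01,  1.14911400e-01,
         4.67725863e+02],
       [-9.99945852e-01, -9.07874290e-03,  5.08614001e-03,
         7.14488665e+01],
       [-4.00896097e-03, -1.14954021e-01, -9.93362724e-01,
         9.40723651e+02],
       [ 0.00000000e+00,  0.00000000e+00,  0.00000000e+00,
         1.00000000e+00]])}
{'fovy': 65.5178926871952, 'cx': 320.57024343515536, 'cy': 239.60722627238133, 'D': array([-0.00094873,  0.        ,  0.        ,  0.        ,  0.        ]), 'mount': array([[ 4.79041292e-04, -9.52721393e-01, -3.03844893e-01,
         7.69722439e+01],
       [ 9.99999002e-01,  8.60265963e-04, -1.12081190e-03,
         8.30688605e-01],
       [ 1.32920890e-03, -3.03844052e-01,  9.52720854e-01,
        -1.81796555e+02],
       [ 0.00000000e+00,  0.00000000e+00,  0.00000000e+00,
         1.00000000e+00]])}
```

View pics/top0.png

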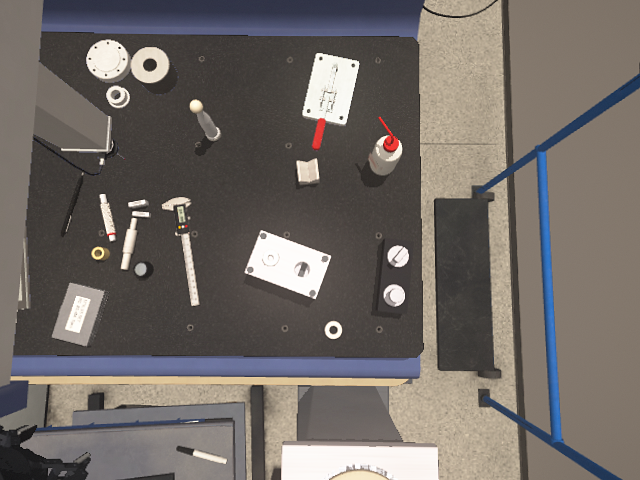

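View pics/scene0.png

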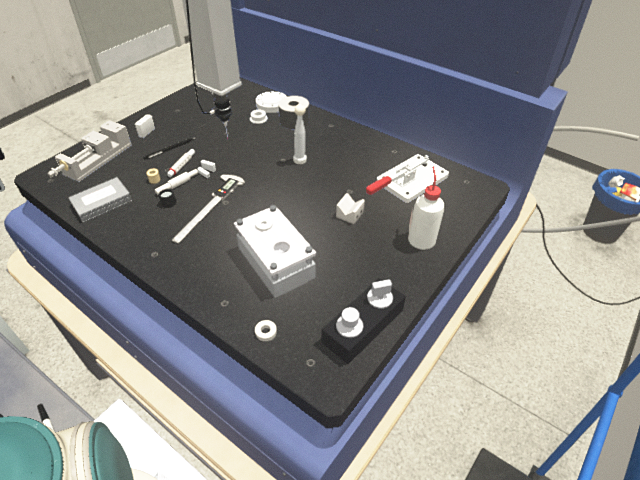

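Top view: stud (wing) at about (398,256), pin (395,295), pallet hole (302,269), workpiece (270,258). I'll enlarge these areas next.

```bash
cat > h.py <<'E'
import cv2,numpy as np
from plant import ctrl
def K(c):
    f=240/np.tan(np.radians(c['fovy']/2)); return np.array([[f,0,c['cx']],[0,f,c['cy']],[0,0,1.]])
def ray(px,c,T):
    u=cv2.undistortPoints(np.array([[px]],float),K(c),np.array(c['D'])).ravel()
    return T[:3,3],T[:3,:3]@np.array([u[0],u[1],1])
def at(px,c,T,z):
    o,d=ray(px,c,T); return o+d*(z-o[2])/d[2]
def proj(P,c,T):
    Ti=np.linalg.inv(T); r=cv2.Rodrigues(Ti[:3,:3])[0]
    return cv2.projectPoints(np.array(P,float).reshape(-1,1,3),r,Ti[:3,3],K(c),np.array(c['D']))[0].reshape(-1,2)
def crop(im,x0,y0,w,h,s): return cv2.resize(im[y0:y0+h,x0:x0+w],None,fx=s,fy=s,interpolation=cv2.INTER_CUBIC)
E
python3 - <<'E'
from h import *
t=cv2.imread('pics/top0.png');s=cv2.imread('pics/scene0.png')
a=crop(t,240,225,100,75,4);b=crop(t,350,230,100,75,4);c=crop(s,230,200,100,75,4)*1;d=crop(s,320,270,100,75,4)
cv2.imwrite('pics/crop1.png',np.vstack([np.hstack([a,b]),np.hstack([c,d])]))
E
```

```text
(no output)
```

View pics/crop1.png

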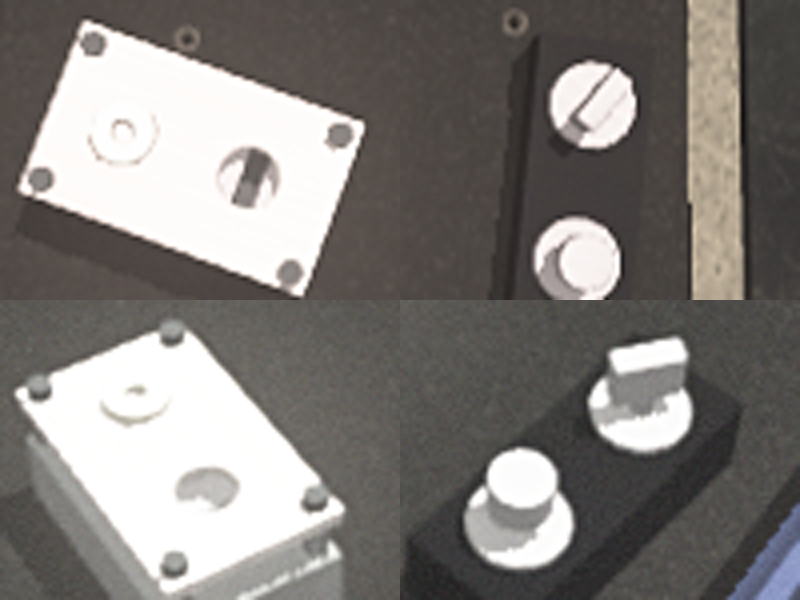

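Crops show the pallet's corners, the hole with its slot (248,177), stud flange (593,105), wing slanted about 50°, and the pin flange (578,260). Computing.

```bash
python3 - <<'E'
from h import *
ct,cs=ctrl.calibration('top'),ctrl.calibration('scene')
P=lambda x,y,ox,oy:((x+.5)/4-.5+ox,(y+.5)/4-.5+oy)
A=lambda x,y,z:at(P(x,y,240,225),ct,ct['T'],z)
B=lambda x,y,z:at(P(x-400,y,350,230),ct,ct['T'],z)
C=lambda x,y,z:at(P(x,y-300,230,200),cs,cs['T'],z)
D=lambda x,y,z:at(P(x-400,y-300,320,270),cs,cs['T'],z)
np.set_printoptions(precision=1,suppress=True)
def rep(n,q):
    q=np.array(q)[:,:2];print(n,q.tolist(),'centre',q.mean(0),'sides',[np.hypot(*(q[i]-q[i-1])) for i in range(4)],'angles',[np.degrees(np.arctan2(*(q[i]-q[i-1])[::-1])) for i in range(4)])
rep('pallet top',[A(*p,72) for p in [(85,20),(364,122),(303,297),(18,190)]])
rep('bolts top',[A(*p,80) for p in [(94,43),(340,135),(289,272),(40,179)]])
rep('bolts sc',[C(*p,80) for p in [(39,382),(172,328),(315,494),(175,560)]])
print('hole',A(248,177,72),C(207,490,72),'part',A(123,129,80),C(135,395,80))
print('flange',B(593,105,47),D(641,407,47),'pin',B(578,260,47),D(519,521,47))
w=[D(*p,83.5) for p in [(608,350),(682,338),(687,352),(613,368)]]
rep('wing top sc',w)
q=[B(577,117,83),B(615,67,83)];print('wing edge top',q,np.degrees(np.arctan2(*(q[1]-q[0])[1::-1])))
q=[A(*p,46) for p in [(257,150),(237,206)]];print('slot',q)
s=ctrl.state();import scipy.spatial.transform as t
R=t.Rotation.from_quat(np.roll(s['eef_rot'],-1)).as_matrix();print('tool y',R[:,1],'x',R[:,0])
E
```

```text
pallet top [[583.8897394867438, 201.481167051074], [533.7947827151996, 60.850140848828865], [447.0216836775165, 90.28659558524711], [498.3832832758284, 232.49323305291938]] centre [515.8 146.3] sides [np.float64(90.95659564568152), np.float64(149.2869392299254), np.float64(91.63010195373991), np.float64(151.1976906343456)] angles [np.float64(-19.93504165766859), np.float64(-109.60668913965586), np.float64(161.26127572060994), np.float64(70.14150559869285)]
bolts top [[571.3242791301153, 195.51218488237163], [526.6377892431733, 72.75958683821658], [459.259041141341, 97.11185796856009], [503.59679326080203, 220.35540429953977]] centre [515.2 146.4] sides [np.float64(72.1401267893784), np.float64(130.63339046739034), np.float64(71.64446109069374), np.float64(130.97636418546327)] angles [np.float64(-20.14361703409623), np.float64(-110.0033788057553), np.float64(160.1289472537306), np.float64(70.2134403672822)]
bolts sc [[503.65909610270535, 222.10021264651755], [570.9471608894928, 197.3520484759481], [525.7128543621908, 72.60929216009959], [458.14043609920316, 96.38524651826049]] centre 
[... 429 characters left out ...]
-68.9  47. ] [454.9 -67.8  47. ]
wing top sc [[525.8292954733913, -61.518812724611905], [550.0868474356245, -82.75611973058122], [544.870640867959, -88.38193158926691], [519.0244202947023, -68.39546254710007]] centre [535.  -75.3] sides [np.float64(9.67443223029985), np.float64(32.24053405367589), np.float64(7.671933916939406), np.float64(32.672405217475664)] angles [np.float64(45.30057661259272), np.float64(-41.201906173209544), np.float64(-132.83642698418686), np.float64(142.2857921837081)]
wing edge top [array([526.8, -63.5,  83. ]), array([551.6, -82.4,  83. ])] -37.26754705331064
slot [array([520.9, 115.3,  46. ]), array([492.1, 125.1,  46. ])]
tool y [ 0.4  0.9 -0. ] x [-0.9  0.4  0. ]
```

Fixture, hole and part agree between cameras: socket (504.7,118.3), receiver x at -20°. Stud is at (535,-76.5), wing at about -40°, which gives a tool turn of -14°. Moving above the stud.

>>> apply_moves([
  [[18, -32, 0], -5, 0],
  [[36, -64, 0], -10, 0],
  [[54, -96, 0], -14, 0],
  [[72, -128, 0], -14, 0],
  [[90, -160, 0], -14, 0],
  [[108, -192, 0], -14, 0],
  [[126, -224, 0], -14, 0],
  [[144, -256, 0], -14, 0],
  [[162, -288, 0], -14, 0],
  [[180, -320, 0], -14, 0],
], newtons=60)

```text
time: 0.93
position: [412.9, 149.0, 191.8]
eef_rot: [-0.0, 0.344, 0.939, -0.0]
force: [0.8, 0.9, 0.3]
grip_width: 1.002
finger_force: 0.0
```

>>> apply_moves([
  [[18, -32, 0], 0, 0],
  [[36, -64, 0], 0, 0],
  [[54, -96, 0], 0, 0],
  [[72, -128, 0], 0, 0],
  [[90, -160, 0], 0, 0],
  [[108, -192, 0], 0, 0],
  [[120, -217, 0], 0, 0],
  [[123, -227, 0], 0, 0],
  [[123, -227, 0], 0, 0],
  [[123, -227, 0], 0, 0],
])

```text
time: 1.77
position: [535.1, -75.8, 191.6]
eef_rot: [-0.001, 0.345, 0.939, 0.0]
force: [0.5, 1.4, -1.2]
grip_width: 1.001
finger_force: 0.0
```

```bash
python3 - <<'E'
from h import *
s=ctrl.state();im=ctrl.read_camera('wrist');np.savez('w1.npz',p=s['position'],q=s['eef_rot'])
print(s['position'],s['eef_rot'],s['joints'],s['time'])
cv2.imwrite('pics/w1.png',im[:,:,::-1])
E
```

```text
[535.092712   -75.7961894  191.55974229] [-6.24271839e-04  3.44602842e-01  9.38748343e-01  2.02632634e-04] [-2.09388844e-01  9.70296389e-02  1.35445467e+00  5.82611293e-04
  1.69128670e+00 -1.07648396e+00] 1.7667
```

View pics/w1.png

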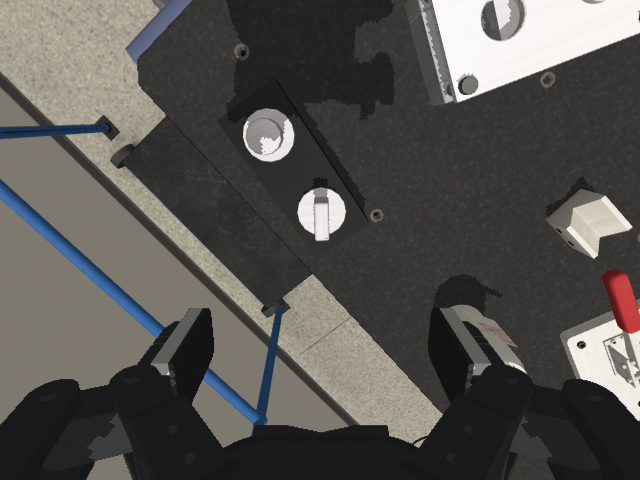

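The wrist view shows flange centre at about (321.5,211) and the wing's top face at x 315 to 328, y 203 to 241, almost parallel to the image columns, so the yaw is right. Enlarging and computing.

```bash
cat >> h.py <<'E'
from scipy.spatial.transform import Rotation as Ro
def wT(p,q,c):
    T=np.eye(4);T[:3,:3]=Ro.from_quat(np.roll(q,-1)).as_matrix();T[:3,3]=p
    return T@c['mount']
E
python3 - <<'E'
from h import *
np.set_printoptions(precision=1,suppress=True)
im=cv2.imread('pics/w1.png');d=np.load('w1.npz');c=ctrl.calibration('wrist');T=wT(d['p'],d['q'],c)
cv2.imwrite('pics/w1c.png',crop(im,286,170,75,85,7))
for n,px,z in [('flange',(321.5,211),47),('pinfl',(269,134),47)]: print(n,at(px,c,T,z))
def P(x,y,z): # stud at (x,y), angle
    return proj([x,y,z],c,T)
for z in (83,): print([at(p,c,T,z) for p in [(315,203),(328,203),(328.5,240.5),(315.5,240.5)]])
E
```

```text
flange [535.9 -74.6  47. ]
pinfl [456.6 -65.4  47. ]
[array([521.2, -68.9,  83. ]), array([527.8, -61.1,  83. ]), array([552. , -80.8,  83. ]), array([545.1, -88.9,  83. ])]
```

View pics/w1c.png

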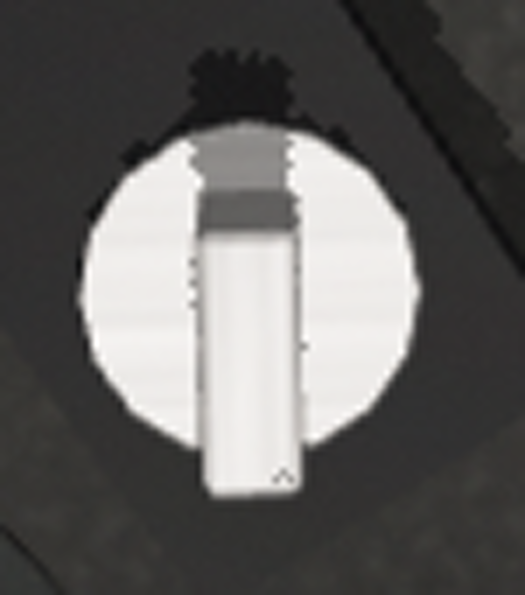

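Wing centre is (536,-75.2), well aligned. Descending to TCP z≈54 and gripping.

>>> apply_moves([
  [[1, 0.5, -30], 0, 0],
  [[1, 0.5, -65], 0, 0],
  [[1, 0.5, -95], 0, 0],
  [[1, 0.5, -115], 0, 0.3],
  [[1, 0.5, -128], 0, 0.5],
  [[1, 0.5, -136], 0, 0.6],
  [[1, 0.5, -138], 0, 0.6],
  [[1, 0.5, -138], 0, 0.6],
])

```text
time: 2.48
position: [536.5, -74.9, 54.4]
eef_rot: [0.0, 0.344, 0.939, 0.0]
force: [0.6, 0.5, -0.8]
grip_width: 0.399
finger_force: 0.0
```

>>> apply_moves([
  [[0, 0, 0], 0, 0.8],
  [[0, 0, 0], 0, 1],
  [[0, 0, 0], 0, 1],
  [[0, 0, 0], 0, 1],
  [[0, 0, 0], 0, 1],
  [[0, 0, 0], 0, 1],
])

```text
time: 2.98
position: [536.6, -75.8, 54.2]
eef_rot: [0.0, 0.344, 0.939, 0.0]
force: [-0.0, 0.7, 0.3]
grip_width: 0.0
finger_force: 0.0
```

Grip width is 0, so nothing is held. Looking.

```bash
python3 - <<'E'
from h import *
s=ctrl.state();im=ctrl.read_camera('wrist');np.savez('w2.npz',p=s['position'],q=s['eef_rot'])
print({k:np.round(v,3) for k,v in s.items()})
t=ctrl.read_camera('top');w=crop(im[:,:,::-1],0,0,640,480,.8)
cv2.imwrite('pics/w2.png',np.hstack([cv2.copyMakeBorder(w,0,0,0,0,0),crop(t[:,:,::-1],370,220,72,96,4)]))
E
```

```text
{'time': np.float64(2.983), 'joints': array([-0.209,  0.188,  1.533,  0.   ,  1.42 , -1.076]), 'dq': array([-0.001,  0.001,  0.   ,  0.002, -0.001,  0.002]), 'joint_torque': array([ 1.7000e-02, -4.1526e+01, -3.3919e+01,  1.0000e-03, -0.0000e+00,
        0.0000e+00]), 'position': array([536.601, -75.842,  54.232]), 'eef_rot': array([0.   , 0.344, 0.939, 0.   ]), 'force': array([-0.047,  0.747,  0.264]), 'wrist_torque': array([-0.074,  0.031,  0.058]), 'finger_force': np.float64(0.0), 'grip_width': np.float64(0.0)}
```

View pics/w2.png

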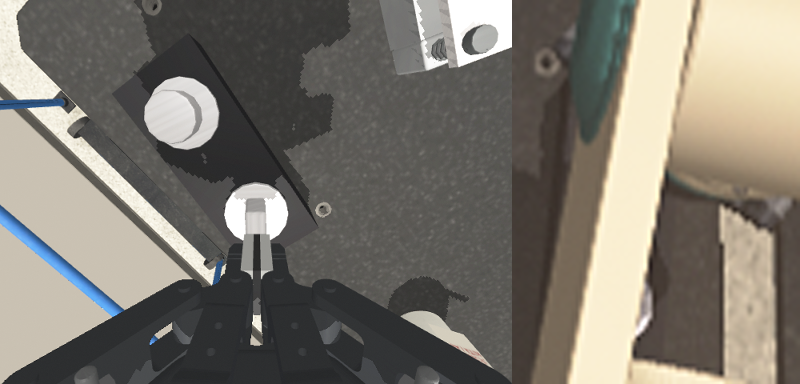

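```bash
python3 - <<'E'
from h import *
np.set_printoptions(precision=1,suppress=True)
d=np.load('w2.npz');c=ctrl.calibration('wrist');T=wT(d['p'],d['q'],c)
R=Ro.from_quat(np.roll(d['q'],-1)).as_matrix();p=d['p']
print('tcp',proj(p,c,T)*.8,'grasp',proj(p-19*R[:,2],c,T)*.8)
for z in (57,83):
  for sx in (16,-16):
    for sy in (6,-6): print(z,sx,sy,proj(np.array([536.2,-75.2,z])+R@[sx,sy,0],c,T)*.8)
im=cv2.imread('pics/w2.png')
cv2.imwrite('pics/w2c.png',cv2.resize(im[170:300,190:330],None,fx=4.5,fy=4.5,interpolation=cv2.INTER_CUBIC))
E
```

```text
tcp [[255.2 219.4]] grasp [[255.1 231.8]]
57 16 6 [[265.  196.7]]
57 16 -6 [[246.1 196.7]]
57 -16 6 [[264.6 242.2]]
57 -16 -6 [[246.6 242.2]]
83 16 6 [[266.3 211.8]]
83 16 -6 [[244.5 211.8]]
83 -16 6 [[265.7 263. ]]
83 -16 -6 [[245.1 263. ]]
```

View pics/w2c.png

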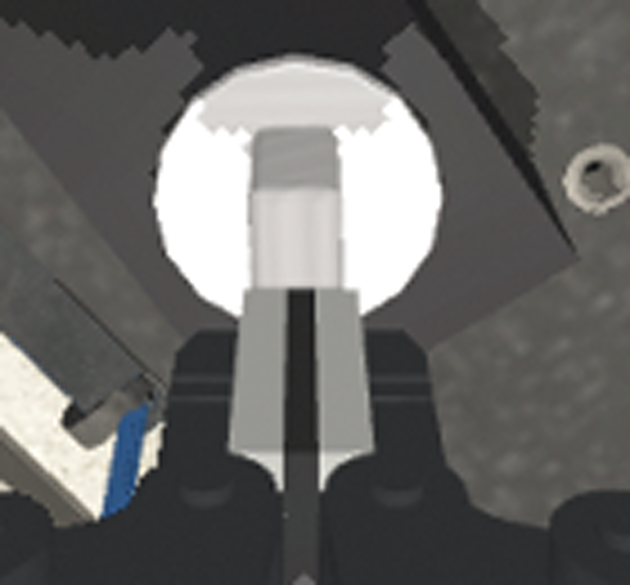

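The fingers look shut above the wing, since the tips appear farther back than the nominal TCP. Checking the real finger height from the scene camera.

```bash
python3 - <<'E'
from h import *
np.set_printoptions(precision=1,suppress=True)
c=ctrl.calibration('scene');im=ctrl.read_camera('scene')[:,:,::-1]
q=proj([[536.5,-75.5,z] for z in (47,54,73,83,99,127)],c,c['T']);print((q-[330,240])*5)
cv2.imwrite('pics/s2.png',crop(im,330,240,160,110,5))
E
```

```text
[[250.3 277.6]
 [252.3 265.1]
 [257.7 230.3]
 [260.6 211.5]
 [265.4 180.6]
 [274.1 124.2]]
```

View pics/s2.png

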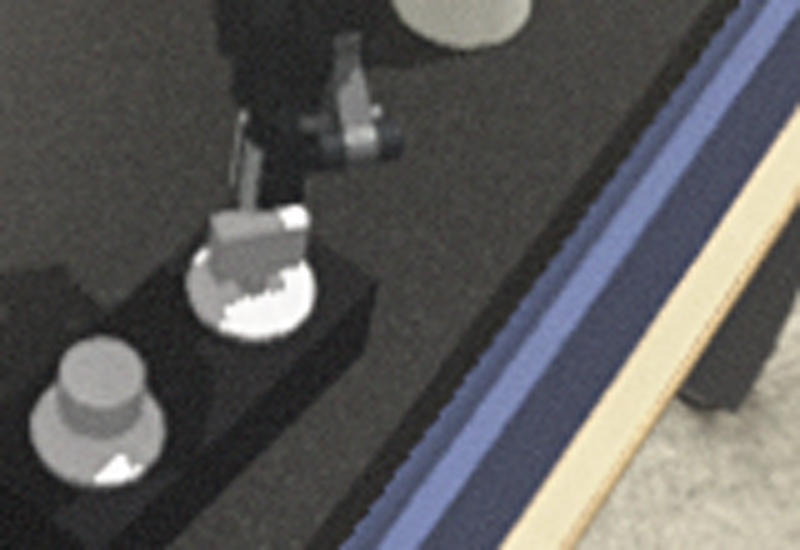

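The scene view confirms it. The pads are shut with their tips at about the wing's top (row ~207, i.e. z≈85 rather than 54), and shifted about 4 to 5 mm along tool -x. The actual fingertips are ~31 mm short of the reported TCP. I'll correct by reopening, shifting +4 mm along tool x, descending 28 mm and closing as a test.

>>> apply_moves([
  [[-3, 2.6, 3], 0, 0.5],
  [[-3, 2.6, 3], 0, 0.5],
  [[-3, 2.6, 3], 0, 0.5],
  [[-3, 2.6, 3], 0, 0.5],
  [[-3, 2.6, -6], 0, 0.5],
  [[-3, 2.6, -14], 0, 0.5],
  [[-3, 2.6, -21], 0, 0.5],
  [[-3, 2.6, -26], 0, 0.5],
  [[-3, 2.6, -28], 0, 0.5],
  [[-3, 2.6, -28], 0, 0.5],
], newtons=40)

```text
time: 3.97
position: [533.0, -73.1, 25.0]
eef_rot: [-0.001, 0.344, 0.939, -0.0]
force: [-0.4, 0.8, -0.1]
grip_width: 0.501
finger_force: 0.0
```

>>> apply_moves([
  [[0, 0, 0], 0, 0.8],
  [[0, 0, 0], 0, 1],
  [[0, 0, 0], 0, 1],
  [[0, 0, 0], 0, 1],
  [[0, 0, 0], 0, 1],
  [[0, 0, 0], 0, 1],
])

```text
time: 4.47
position: [533.8, -73.2, 26.6]
eef_rot: [0.0, 0.344, 0.939, 0.0]
force: [0.4, 0.4, 3.5]
grip_width: 0.132
finger_force: 40.8
```

The wing is gripped (width 0.132, 41 N). Raising the grip to 80 N and lifting.

>>> apply_moves([
  [[0, 0, 0], 0, 1],
  [[0, 0, 4], 0, 1],
  [[0, 0, 12], 0, 1],
  [[0, 0, 25], 0, 1],
  [[0, 0, 40], 0, 1],
  [[0, 0, 60], 0, 1],
  [[0, 0, 80], 0, 1],
  [[0, 0, 97], 0, 1],
  [[0, 0, 105], 0, 1],
  [[0, 0, 105], 0, 1],
], newtons=80)

```text
time: 5.3
position: [534.5, -73.4, 133.4]
eef_rot: [0.002, 0.344, 0.939, 0.0]
force: [-0.3, 0.8, 0.0]
grip_width: 0.117
finger_force: 78.9
```

>>> apply_moves([
  [[-3, 15, 0], 4, 1],
  [[-7, 40, 0], 9, 1],
  [[-11, 65, 0], 14, 1],
  [[-15, 90, 0], 19, 1],
  [[-19, 115, 0], 20.3, 1],
  [[-23, 140, 0], 20.3, 1],
  [[-27, 165, 0], 20.3, 1],
  [[-31, 185, 0], 20.3, 1],
  [[-32, 192.5, 0], 20.3, 1],
  [[-32, 192.5, 0], 20.3, 1],
])

```text
time: 6.13
position: [500.7, 120.5, 129.8]
eef_rot: [-0.001, 0.172, 0.985, -0.0]
force: [0.1, 0.4, -0.1]
grip_width: 0.113
finger_force: 78.8
```

>>> apply_moves([
  [[0, 0, 0], 0, 1],
  [[0, 0, 0], 0, 1],
  [[0, 0, 0], 0, 1],
])

```text
time: 6.38
position: [501.6, 118.2, 130.7]
eef_rot: [-0.0, 0.174, 0.985, -0.0]
force: [-0.5, 0.6, -1.1]
grip_width: 0.118
finger_force: 78.8
```

```bash
python3 - <<'E'
from h import *
np.set_printoptions(precision=2,suppress=True)
s=ctrl.state();im=ctrl.read_camera('wrist')[:,:,::-1];np.savez('w3.npz',p=s['position'],q=s['eef_rot'])
print({k:np.round(v,3) for k,v in s.items()})
cv2.imwrite('pics/w3.png',im)
c=ctrl.calibration('wrist');T=wT(s['position'],s['eef_rot'],c)
P=lambda x,y,z:proj([x,y,z],c,T)
print('hole',P(504.7,118.3,72),'stud flange',P(504.7,118.3,149.5),'tip',P(504.7,118.3,110.5))
cv2.imwrite('pics/w3c.png',crop(im,170,80,320,240,2.5))
E
```

```text
{'time': np.float64(6.383), 'joints': array([ 0.16,  0.05,  1.52, -0.  ,  1.57, -1.06]), 'dq': array([ 0., -0., -0.,  0.,  0.,  0.]), 'joint_torque': array([  0.27, -37.98, -35.83,   0.01,  -0.  ,  -0.01]), 'position': array([501.63, 118.25, 130.73]), 'eef_rot': array([-0.  ,  0.17,  0.98, -0.  ]), 'force': array([-0.46,  0.63, -1.08]), 'wrist_torque': array([ 0.01,  0.06, -0.03]), 'finger_force': np.float64(78.803), 'grip_width': np.float64(0.118)}
hole [[321.55 243.95]] stud flange [[321.68 294.58]] tip [[321.6  264.79]]
```

View pics/w3c.png

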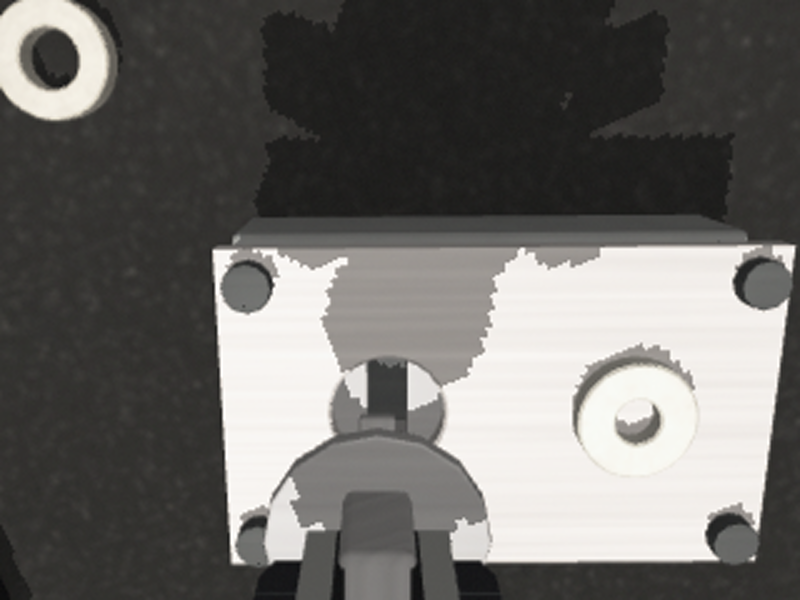

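The wrist crop shows hole centre at column ~388 (px 325.2) and flange/crossbar centre at ~378 (px 321), with yaw well aligned to the pallet edges (horizontal). Computing the relative offset using the same camera.

```bash
python3 - <<'E'
from h import *
np.set_printoptions(precision=2,suppress=True)
d=np.load('w3.npz');c=ctrl.calibration('wrist');T=wT(d['p'],d['q'],c);p=d['p']
R=Ro.from_quat(np.roll(d['q'],-1)).as_matrix()
W=lambda x,y,z:(R.T@(at(((x+.5)/2.5-.5+170,(y+.5)/2.5-.5+80),c,T,z)-p))[:2]
print('tool axes xy',R[:2,0],R[:2,1])
print('yaw: TL,TR',W(212,246,72),W(795,246,72),'BL,BR',W(232,563,72),W(755,563,72))
print('hole L,R',W(330,410,72),W(447,410,72),'top(+15.5)',W(388,356,72))
print('bolts',[W(*q,80) for q in [(247,287),(763,283),(734,539)]],'part',W(637,420,80))
print('flange top edge +22',W(378,430,151.1),'L,R',W(265,520,151.1),W(490,520,151.1))
print('wing front top +16',W(378,492,187.1),'L R',W(345,492,187.1),W(412,492,187.1))
print('bar front top/bot',W(376,416,115.6),W(376,416,109.6),'L R',W(358,420,112),W(395,420,112))
E
```

```text
tool axes xy [-0.94  0.34] [0.34 0.94]
yaw: TL,TR [ 41.7  -42.07] [ 41.81 107.85] BL,BR [-48.96 -41.16] [-48.76 108.75]
hole L,R [ -2.72 -12.36] [-2.68 19.43] top(+15.5) [12.47  3.34]
bolts [array([ 32.57, -32.36]), array([33.69, 97.51]), array([-37.27,  98.48])] part [-2.76 68.92]
flange top edge +22 [19.6  0.7] L,R [  1.49 -20.7 ] [ 1.54 21.93]
wing front top +16 [22.79  0.72] L R [22.78 -4.09] [22.8   5.67]
bar front top/bot [10.31  0.25] [8.29 0.23] L R [ 8.13 -3.85] [8.14 4.56]
```

Stud axis in tool frame is about (-3.2, 0.5) and the hole about (-2.9, 3.3), so the needed world shift is about (+0.6, +2.8). Expected pallet contact is 74 mm down.

>>> apply_moves([
  [[0.6, 2.8, 0], 0, 1],
  [[0.6, 2.8, 0], 0, 1],
  [[0.6, 2.8, -8], 0, 1],
  [[0.6, 2.8, -18], 0, 1],
  [[0.6, 2.8, -28], 0, 1],
  [[0.6, 2.8, -37], 0, 1],
  [[0.6, 2.8, -43], 0, 1],
  [[0.6, 2.8, -46], 0, 1],
  [[0.6, 2.8, -48], 0, 1],
  [[0.6, 2.8, -48], 0, 1],
])

```text
time: 7.27
position: [502.0, 122.1, 82.7]
eef_rot: [-0.0, 0.174, 0.985, -0.0]
force: [-0.0, 0.5, -1.4]
grip_width: 0.115
finger_force: 78.8
```

>>> apply_moves([
  [[0, 0, -1], 0, 1],
  [[0, 0, -2], 0, 1],
  [[0, 0, -3], 0, 1],
  [[0, 0, -4], 0, 1],
  [[0, 0, -5], 0, 1],
  [[0, 0, -6], 0, 1],
  [[0, 0, -7], 0, 1],
  [[0, 0, -8], 0, 1],
  [[0, 0, -9], 0, 1],
  [[0, 0, -10], 0, 1],
])

```text
time: 8.1
position: [502.1, 122.1, 72.9]
eef_rot: [-0.0, 0.174, 0.985, 0.0]
force: [0.2, 0.5, -1.1]
grip_width: 0.118
finger_force: 78.8
```

No resistance so far. Tip at about z 52, so continuing slowly into the slot.

>>> apply_moves([
  [[0, 0, -0.8], 0, 1],
  [[0, 0, -1.6], 0, 1],
  [[0, 0, -2.4], 0, 1],
  [[0, 0, -3.2], 0, 1],
  [[0, 0, -4], 0, 1],
  [[0, 0, -4.8], 0, 1],
  [[0, 0, -5.6], 0, 1],
  [[0, 0, -6.4], 0, 1],
])

```text
time: 8.77
position: [502.1, 122.1, 66.6]
eef_rot: [0.0, 0.174, 0.985, 0.0]
force: [-0.2, -0.2, -1.1]
grip_width: 0.121
finger_force: 78.8
```

>>> apply_moves([
  [[0, 0, -0.8], 0, 1],
  [[0, 0, -1.6], 0, 1],
  [[0, 0, -2.4], 0, 1],
  [[0, 0, -3.2], 0, 1],
  [[0, 0, -4], 0, 1],
  [[0, 0, -4.8], 0, 1],
  [[0, 0, -5.6], 0, 1],
])

```text
time: 9.35
position: [502.1, 122.1, 60.9]
eef_rot: [0.0, 0.174, 0.985, 0.0]
force: [-0.0, 0.6, -0.4]
grip_width: 0.116
finger_force: 78.8
```

Bar is in the slot region. Next is pallet contact, then pressing.

>>> apply_moves([
  [[0, 0, -0.8], 0, 1],
  [[0, 0, -1.6], 0, 1],
  [[0, 0, -2.4], 0, 1],
  [[0, 0, -3.2], 0, 1],
  [[0, 0, -4], 0, 1],
  [[0, 0, -4.8], 0, 1],
  [[0, 0, -5.6], 0, 1],
  [[0, 0, -6.4], 0, 1],
  [[0, 0, -7.2], 0, 1],
  [[0, 0, -8], 0, 1],
])

```text
time: 10.18
position: [502.3, 122.2, 53.7]
eef_rot: [0.0, 0.174, 0.985, 0.0]
force: [-3.8, 0.3, 7.0]
grip_width: 0.113
finger_force: 79.7
```

Pallet contact (7 N, as expected). A small sideways force of -3.8 N along the slot, so I'll ease off 1 mm that way and press on gently.

>>> apply_moves([
  [[-0.5, 0.2, -0.7], 0, 1],
  [[-1, 0.3, -1.4], 0, 1],
  [[-1, 0.3, -2.1], 0, 1],
  [[-1, 0.3, -2.8], 0, 1],
])

```text
time: 10.52
position: [502.3, 122.2, 51.5]
eef_rot: [0.002, 0.174, 0.985, 0.0]
force: [-0.5, -1.4, 6.5]
grip_width: 0.121
finger_force: 79.9
```

>>> apply_moves([
  [[0, 0, -0.6], 0, 1],
  [[0, 0, -1.2], 0, 1],
  [[0, 0, -1.8], 0, 1],
])

```text
time: 10.77
position: [502.3, 122.2, 49.8]
eef_rot: [0.002, 0.174, 0.985, 0.0]
force: [-1.0, -1.3, 8.3]
grip_width: 0.115
finger_force: 79.9
```

>>> apply_moves([
  [[0, 0, -0.6], 0, 1],
  [[0, 0, -1.2], 0, 1],
])

```text
time: 10.93
position: [502.3, 122.2, 48.7]
eef_rot: [0.002, 0.174, 0.985, 0.0]
force: [0.1, -1.7, 7.3]
grip_width: 0.118
finger_force: 80.0
```

>>> apply_moves([
  [[0, 0, -0.6], 0, 1],
  [[0, 0, -1.2], 0, 1],
])

```text
time: 11.1
position: [502.3, 122.2, 47.6]
eef_rot: [0.002, 0.174, 0.985, 0.0]
force: [-1.7, -2.1, 8.4]
grip_width: 0.114
finger_force: 80.1
```

>>> apply_moves([
  [[0, 0, -0.6], 0, 1],
  [[0, 0, -1.2], 0, 1],
])

```text
time: 11.27
position: [502.4, 122.2, 47.1]
eef_rot: [0.002, 0.174, 0.985, 0.0]
force: [-5.1, -2.8, 15.4]
grip_width: 0.117
finger_force: 81.2
```

>>> apply_moves([
  [[0, 0, -0.6], 0, 1],
  [[0, 0, -1.2], 0, 1],
])

```text
time: 11.43
position: [502.7, 122.3, 47.0]
eef_rot: [0.002, 0.174, 0.985, 0.0]
force: [-8.1, -2.9, 22.1]
grip_width: 0.116
finger_force: 82.1
```

Bottomed: force rises steeply at z≈47.1 (pallet ≈9.5 mm down). The turn must pivot about the stud's axis, which sits off the tool axis, so I'll compute compensating shifts for a -90° turn.

```bash
python3 - <<'E'
from h import *
np.set_printoptions(precision=2,suppress=True)
d=np.load('w3.npz');c=ctrl.calibration('wrist');T=wT(d['p'],d['q'],c);p=d['p']
R=Ro.from_quat(np.roll(d['q'],-1)).as_matrix()
W=lambda x,y,z:(R.T@(at(((x+.5)/2.5-.5+170,(y+.5)/2.5-.5+80),c,T,z)-p))[:2]
print('flange',W(378,430,146.1)-[22,0],W(378,438,151.1)-[22,0],'wing',W(378,492,161.1)-[16,0],'widths',W(345,492,161.1),W(412,492,161.1))
o=R[:2,:2]@np.array([-3.4,.5]);print(o)
for a in range(-7,-99,-7):
    r=np.radians(a);M=np.array([[np.cos(r),-np.sin(r)],[np.sin(r),np.cos(r)]]);print(a,o-M@o)
print(ctrl.state()['force'],ctrl.state()['wrist_torque'])
E
```

```text
flange [-4.17  0.7 ] [-3.96  0.7 ] wing [-4.42  0.71] widths [11.57 -5.1 ] [11.59  6.7 ]
[ 3.37 -0.7 ]
-7 [0.11 0.4 ]
-14 [0.27 0.79]
-21 [0.47 1.16]
-28 [0.72 1.5 ]
-35 [1.01 1.8 ]
-42 [1.33 2.07]
-49 [1.68 2.3 ]
-56 [2.06 2.48]
-63 [2.46 2.62]
-70 [2.87 2.7 ]
-77 [3.29 2.74]
-84 [3.71 2.72]
-91 [4.12 2.66]
-98 [4.52 2.54]
[-8.05 -2.86 22.06] [-0.55  1.49 -0.06]
```

>>> apply_moves([
  [[0, 0, 0.5], 0, 1],
  [[0.1, 0.4, 0.7], -6, 1],
  [[0.3, 0.8, 0.7], -12, 1],
  [[0.5, 1.2, 0.7], -18, 1],
  [[0.7, 1.5, 0.7], -24, 1],
])

```text
time: 11.85
position: [503.3, 123.7, 47.1]
eef_rot: [0.002, 0.377, 0.926, 0.001]
force: [-6.0, -2.6, 15.4]
grip_width: 0.114
finger_force: 81.1
```

Turned freely through 24° at 15 N. Continuing to 90°.

>>> apply_moves([
  [[0.2, 0.3, 0], -6, 1],
  [[0.5, 0.6, 0], -12, 1],
  [[0.8, 0.9, 0], -18, 1],
  [[1.2, 1.1, 0], -25, 1],
  [[1.6, 1.3, 0], -31, 1],
])

```text
time: 12.27
position: [504.2, 124.8, 47.0]
eef_rot: [0.001, 0.611, 0.792, 0.0]
force: [-7.6, -4.4, 17.8]
grip_width: 0.117
finger_force: 81.5
```

```bash
python3 -c "
from plant import ctrl
s=ctrl.state();print(s['position'],s['force'],s['wrist_torque'])"
```

```text
[504.16362653 124.81438282  47.03629205] [-7.62373796 -4.3964199  17.78992217] [-0.82795761  1.69440842  0.11360874]
```

>>> apply_moves([
  [[0.1, 0, 0.1], -7, 1],
  [[0.4, 0, 0.2], -14, 1],
  [[0.7, 0, 0.2], -21, 1],
  [[1.1, -0.1, 0.2], -28, 1],
  [[1.4, -0.2, 0.2], -35, 1],
  [[1.4, -0.2, 0.2], -35, 1],
])

```text
time: 12.77
position: [505.5, 124.6, 47.0]
eef_rot: [0.001, 0.821, 0.571, 0.001]
force: [-7.1, -3.9, 16.1]
grip_width: 0.116
finger_force: 81.2
```

```bash
python3 -c "
from plant import ctrl
s=ctrl.state();print(s['position'],s['force'],s['wrist_torque'],s['eef_rot'])"
```

```text
[505.53498573 124.63380327  47.04693453] [-7.06933921 -3.90655106 16.09944531] [-0.77817818  1.38794881 -0.02981555] [9.56118936e-04 8.20995254e-01 5.70933876e-01 6.22209618e-04]
```

At exactly -90°. Easing up so the springs seat the bar in the notches.

>>> apply_moves([
  [[0, 0, 0.5], 0, 1],
  [[0, 0, 1], 0, 1],
  [[0, 0, 1.5], 0, 1],
  [[0, 0, 2], 0, 1],
  [[0, 0, 2.5], 0, 1],
  [[0, 0, 3], 0, 1],
])

```text
time: 13.27
position: [505.3, 124.5, 47.8]
eef_rot: [0.001, 0.819, 0.574, 0.0]
force: [0.5, -4.1, 3.9]
grip_width: 0.122
finger_force: 79.4
```

>>> apply_moves([
  [[0, 0, 0.5], 0, 1],
  [[0, 0, 1], 0, 1],
  [[0, 0, 1.5], 0, 1],
  [[0, 0, 1.5], 0, 1],
])

```text
time: 13.6
position: [505.2, 124.6, 49.3]
eef_rot: [0.001, 0.819, 0.574, 0.0]
force: [0.4, -5.2, 4.0]
grip_width: 0.113
finger_force: 79.4
```

>>> apply_moves([
  [[0, 0, 0.5], 0, 1],
  [[0, 0, 1], 0, 1],
  [[0, 0, 1.5], 0, 1],
  [[0, 0, 1.5], 0, 1],
])

```text
time: 13.93
position: [505.0, 124.6, 50.6]
eef_rot: [0.0, 0.819, 0.574, -0.0]
force: [1.2, -4.9, 3.2]
grip_width: 0.116
finger_force: 79.3
```

>>> apply_moves([
  [[0, -0.5, 0.4], 0, 1],
  [[0, -1, 0.4], 0, 1],
  [[0, -1, 0.4], 0, 1],
])

```text
time: 14.18
position: [504.9, 124.5, 51.1]
eef_rot: [-0.0, 0.819, 0.574, 0.0]
force: [1.2, -1.2, 5.1]
grip_width: 0.12
finger_force: 79.5
```

>>> apply_moves([
  [[0, 0, 0], 0, 0.8],
  [[0, 0, 0], 0, 0.7],
  [[0, 0, 0], 0, 0.6],
  [[0, 0, 0], 0, 0.6],
  [[0, 0, 0], 0, 0.6],
])

```text
time: 14.6
position: [504.5, 124.1, 50.6]
eef_rot: [-0.0, 0.819, 0.574, -0.0]
force: [0.6, -0.5, -0.3]
grip_width: 0.403
finger_force: 0.0
```

>>> apply_moves([
  [[0, 0, 5], 0, 0.6],
  [[0, 0, 15], 0, 0.6],
  [[0, 0, 30], 0, 0.6],
  [[0, 0, 50], 0, 0.6],
  [[0, 0, 75], 0, 0.6],
  [[0, 0, 100], 0, 0.6],
  [[0, 0, 110], 0, 0.6],
  [[0, 0, 110], 0, 0.6],
  [[0, 0, 110], 0, 0.6],
])

```text
time: 15.35
position: [504.8, 124.0, 160.8]
eef_rot: [0.0, 0.819, 0.574, 0.0]
force: [0.2, 0.4, 0.1]
grip_width: 0.402
finger_force: 0.0
```

```bash
python3 - <<'E'
from h import *
im=ctrl.read_camera('wrist')[:,:,::-1];s=ctrl.state();print(s['position'],s['force'],s['time'])
sc=ctrl.read_camera('scene')[:,:,::-1]
cv2.imwrite('pics/f1.png',np.hstack([crop(im,120,80,400,400,1.0),crop(sc,220,180,133,133,3)[:400,:399]]))
E
```

```text
[504.24192803 123.93659336 159.58168697] [-0.48187189 -1.09657976 -0.59358712] 15.4Traceback (most recent call last):
  File "<stdin>", line 4, in <module>
    return _nx.concatenate(arrs, 1, dtype=dtype, casting=casting)
           ~~~~~~~~~~~~~~~^^^^^^^^^^^^^^^^^^^^^^^^^^^^^^^^^^^^^^^
ValueError: all the input array dimensions except for the concatenation axis must match exactly, but along dimension 0, the array at index 0 has size 400 and the array at index 1 has size 399
```

```bash
python3 - <<'E'
from h import *
im=ctrl.read_camera('wrist')[:,:,::-1];sc=ctrl.read_camera('scene')[:,:,::-1]
cv2.imwrite('pics/f2.png',np.hstack([im[80:480,120:520],cv2.resize(sc[180:313,220:353],(400,400))]))
E
```

```text
(no output)
```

View pics/f2.png

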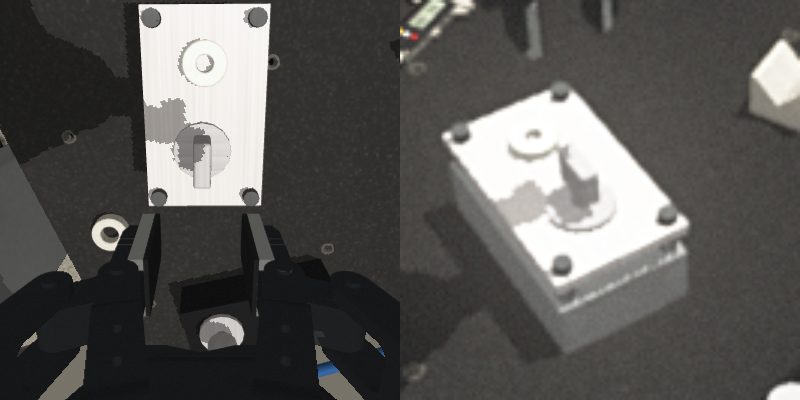

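The stud stands upright with its wing along the pallet's length (left view, (203,160)). The pallet is held down close to the base, and the fingers are clear. Handing in.

```bash
python3 -c "
from plant import ctrl
print(ctrl.finish_job())"
```

```text
the job is handed in; nothing more can be done
None
```

The stud is through the pallet into the slot, turned a quarter turn and released; the last pictures show it upright and holding the pallet down. The wrist felt at most about 22 N, and I handed the job in at about 15.5 s without being told the verdict.

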